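Sift the broken bits from the lump sugar and fill the sugar basket

ROBOT

A 6-joint arm with a two-finger parallel gripper is mounted at the origin on a cart in front of the work surface, level with it; the furniture and walls round the work are solid. World frame = base frame: x ahead of the robot, y to its left, z up, the work surface at z = 0. Lengths are in m, angles in rad, forces in N, time in s.
With the tool pointing down it reaches from about 0.3 to 0.825 m from the base axis. Payload 5.4 kg.
Tool frame: the origin (TCP) lies at the very end of the fingers, on their centre line; the grasp point (between the pads) lies 19 mm behind it; z points along the fingers, x is the direction in which the jaws open and shut, and the axes are right-handed (so a half turn about z gives the same grasp; the last joint's range is limited). The gripper opens to 92 mm and grips with 3 to 60 N. Pads are 20 mm wide; open, the fingers measure 128 mm over their backs; the gripper's body (75 mm by 189 mm) begins 69 mm behind the grasp point.
Start: joints at [0.919, 0.158, 1.597, -0, 1.386, -0.21], TCP at [0.246, 0.52, 0.215] pointing down, gripper open.
Joint ranges: [-2.91, 2.91], [-0.94, 2.29], [0.18, 2.7], [-1.29, 4.43], [0.17, 2.64], [-3, 3]. Speed limits (rad/s): [2.57, 2.57, 3.14, 3.14, 3.14, 3.14].

INTERFACE

Orientations are given as a rotation vector (axis times angle).
In Python, from workcell import bot gives the robot as it stands. Calls block until the motion is done:
- bot.goto(position, orientation): joint-space move of the TCP to a pose.
- bot.line_to(position, rot=None, max_speed=0.15): straight line of the TCP; rot=None keeps the orientation; max_speed is the mean speed in m/s.
- bot.set_joints(angles): joint-space move.
- bot.set_gripper(opening, newtons=None): opening from 0.0 (shut) to 1.0 (fully open); newtons is the grip in N (None keeps the last); returns when the fingers have stopped.
- bot.hold(seconds).
- bot.inverse_kinematics(position, orientation): joint angles nearest the present ones, or None.
- bot.read_camera(name): name is "scene" or "top" or "wrist"; returns a dict with "pixels" (400x640x3 uint8, blue, green, red), "fx", "fy", "cx", "cy" (pixels), "R" (3x3) and "t" (3): a world point X has camera coordinates R X + t. Camera axes: x right, y down, z forward; pixel columns grow to the right and rows downward; lengths in m; the calibration is good to about 2 mm. A picture is of the moment at which its call begins. There is no depth.
A pose or a line that the arm cannot do raises bot.MotionError and nothing moves.
- bot.job_done(): hands the job in, once; it reports no verdict.
Readings, each from a call of its own:
- bot.current_clock(): time.
- bot.current_joints(): joint angles.
- bot.current_joint_vel(): joint speeds.
- bot.current_effort(): joint torques, N m.
- bot.current_ee_pos(): TCP position.
- bot.current_tool_rot(): TCP orientation.
- bot.current_contact_force(): force on the tool from outside, world axes, zero at the start.
- bot.current_ft_torque(): the same for the moment, N m.
- bot.current_opening(): opening from 0.0 (shut) to 1.0 (fully open).
Only numpy, scipy, OpenCV 4.12 (cv2) and the standard library are available. Lean on these libraries where they do the work, as an engineer would, in place of code of your own. Each camera call takes 0.05 s, during which the arm holds its last target. There are 200 camera calls.

TASK

The slotted steel scoop on the worktop holds brown sugar, whole lumps mixed with small broken bits. Take the scoop by its handle, carry it level and shake it side to side over the white oval dish until every broken bit has dropped through the slots into the dish, the whole lumps staying in the scoop; then tip the whole lumps over the scoop's lip into the silver sugar basket and stand the empty scoop upright back on the worktop. Do not touch the sugar with the fingers, spill none of it, leave the basket standing where it is, and do not knock over the jigger or the egg cup.

Things in the scene. Friction and masses are not known exactly. Their poses are not given: they have to be found in the camera images.
- scoop: Slotted sifting scoop of sheet steel with a dark wooden handle, 0.22 to 0.31 kg, standing on the worktop. Origin: centre of the pan's underside; own x ahead to the pouring lip (away from the handle), y across the pan, z up. Pan inside: x -44 to +46 mm, y -44 to +44 mm, floor's top at z = 7 mm, back and side walls to z = 36 mm. Loaded, its centre of mass lies near the pan's centre.
- scoop_floor (a point): Centre of the pan floor's top face, scoop axes. Three slots, 15 mm wide, run along x from -36 to +36 mm, centred on y = -28, 0, +28 mm; on the flat lands between them (13 mm) and by the walls (8.5 mm) bits can rest. Sugar slides on this steel with friction 0.2 to 0.3: a bit leaves its land only when the scoop is shaken briskly along y (45 mm strokes lasting 0.9 s leave it lying, 0.3 s shift it).
- scoop_lip (a point): Middle of the pouring edge, at (69, 0, 12) mm in the scoop's frame, scoop axes. The lip rises at 15 degrees from the floor's front end (x = 46 mm) to this edge, full pan width, low cheeks at its sides, open at its end. Lumps slide out over it only when the scoop is tipped nose-down by more than about 32 degrees (40 to 45 is sure).
- scoop_grip (a point): Point to grip on the scoop's handle: centre of the wooden grip, at (-118, 0, 40) mm in the scoop's frame. The grip is a flat-sided bar 16 mm wide (along the scoop's y), 20 mm deep and 105 mm long, rising 10 degrees to the rear; its middle. Axes as the scoop's.
- dish: White glazed scalloped oval dish, 108 x 173 mm, rim 37 to 49 mm high, standing firmly (it does not shift); the broken bits belong in it. Origin: centre of its underside; own y along its long axis, z up. It is open above, its inner floor about 10 mm up, inside about 80 x 130 mm at mid height.
- basket: Silver-plated pierced oval sugar basket, 107 x 175 mm, loose, 0.42 kg; the whole lumps belong in it. Origin: centre of its underside; own y along its long axis, z up. Open above: mouth 88 mm (x) by 138 mm (y), rim at z = 53 mm, inner floor at z = 18 mm. A small spoon stands in it, no obstacle. Its wire handle is folded to the basket's own +x side (to x = +100, z = 70 mm); the -x side is free.
- jigger: Double steel spirit measure, 43 mm across, 70 mm high, standing behind the work; a bystander. Origin: centre of its underside, z up.
- egg_cup: Plated egg cup, 46 mm across, 60 mm high, standing behind the work; a bystander. Origin: centre of its underside, z up.
- lump_a: Whole sugar lump, 28 x 26 x 23 mm, brown, too big for the slots; lies in the scoop at the start. Origin: its centre.
- lump_b: Whole sugar lump, 27 x 26 x 24 mm, brown, too big for the slots; lies in the scoop at the start. Origin: its centre.
- lump_c: Whole sugar lump, 28 x 25 x 22 mm, brown, too big for the slots; lies in the scoop at the start. Origin: its centre.
- bit_a: Broken bit of sugar, 10 x 9 x 8 mm, brown, small enough for the slots; lies in the scoop at the start. Origin: its centre.
- bit_b: Broken bit of sugar, 10 x 10 x 8 mm, brown, small enough for the slots; lies in the scoop at the start. Origin: its centre.
- bit_c: Broken bit of sugar, 9 x 9 x 8 mm, brown, small enough for the slots; lies in the scoop at the start. Origin: its centre.
- bit_d: Broken bit of sugar, 11 x 9 x 8 mm, brown, small enough for the slots; lies in the scoop at the start. Origin: its centre.
- bit_e: Broken bit of sugar, 10 x 9 x 9 mm, brown, small enough for the slots; lies in the scoop at the start. Origin: its centre.

How it is judged:
By the outcome, as a careful person would: the job done as asked, in the order asked, and still so for the second after the job is handed in, with the robot touching nothing.
It also fails if it takes over 64 s, if anything falls off the work surface, if the arm or the gripper's body presses on something with over 40 N, if the wrist force passes 120 N, or if a joint passes its speed limit or range.

## Working session

There is one attempt and no reset: what is moved stays moved. The work goes in short steps, each a Python script; the robot and the scene stay as the last script left them, time stands still between calls to the robot, and variables do not carry over. Pictures are saved under pics/ and viewed, about 8 in all and at most 12, crops included, and the job is handed in when it is done.

```bash
ls; mkdir -p pics
python3 - <<'E'
from workcell import bot
import cv2,json
for n in("top","scene"):
    d=bot.read_camera(n); cv2.imwrite(f"pics/{n}0.png",d["pixels"])
    print(n,d["fx"],d["fy"],d["cx"],d["cy"],d["R"],d["t"])
print(bot.current_clock(),bot.current_tool_rot())
E
```

```text
pics
top 369.0713646295028 369.0713646295028 320.93032842719873 202.26579808181265 [[-0.00379903 -0.99984331 -0.0172893 ]
 [-0.99319481  0.00578519 -0.11632107]
 [ 0.11640287  0.01672974 -0.99306117]] [0.04186106 0.56680783 0.97325268]
scene 429.49962404799817 429.49962404799817 320.54690892569346 201.52409439339863 [[-0.77632673 -0.63010386  0.0169094 ]
 [-0.27196972  0.31064163 -0.91078771]
 [ 0.56863808 -0.71166769 -0.41252858]] [0.47790826 0.19810341 0.89997387]
0.1 [ 2.65367523e+00  1.68046957e+00 -2.42954241e-03]
```

View pics/top0.png

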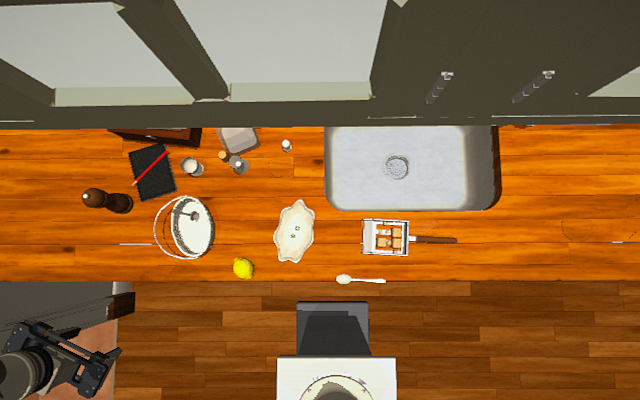

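View pics/scene0.png

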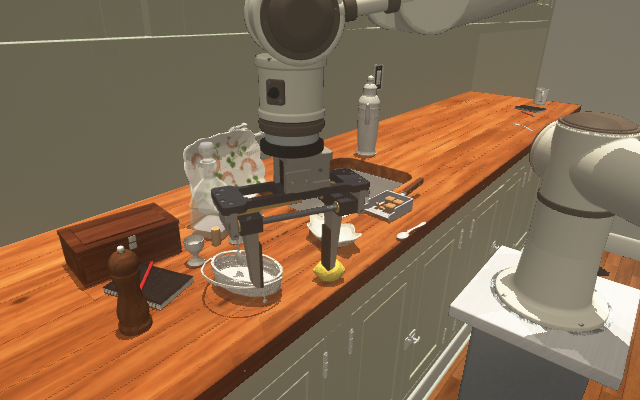

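The top view shows the scoop at about (385,237), with its handle running right to (455,240) and its lip to the left. The dish is at (294,231). The basket is at (187,226), its wire folded left. The jigger and egg cup stand behind at about (238,165) and (193,167). The scene view agrees. Next I'll take an enlarged crop to get measurable edges.

```bash
cat > h.py <<'E'
from workcell import bot
import numpy as np, cv2
from scipy.spatial.transform import Rotation as Ro
def ray(d,px,z):
    "world points on plane z for pixels"
    px=np.atleast_2d(px).astype(float)
    v=np.c_[(px[:,0]-d["cx"])/d["fx"],(px[:,1]-d["cy"])/d["fy"],np.ones(len(px))]@d["R"]
    c=-d["R"].T@d["t"]
    return c+v*((z-c[2])/v[:,2])[:,None]
def proj(d,X):
    p=np.atleast_2d(X)@d["R"].T+d["t"]
    return np.c_[d["fx"]*p[:,0]/p[:,2]+d["cx"],d["fy"]*p[:,1]/p[:,2]+d["cy"]]
E
python3 - <<'E'
from h import *
d=bot.read_camera("top"); im=d["pixels"]
print("cam",-d["R"].T@d["t"])
cv2.imwrite("pics/c1.png",cv2.resize(im[140:290,140:460],None,fx=2.5,fy=2.5,interpolation=cv2.INTER_CUBIC))
hsv=cv2.cvtColor(im,cv2.COLOR_BGR2HSV)
def rep(mask,box,z,name):
    m=np.zeros_like(mask);x0,y0,x1,y1=box;m[y0:y1,x0:x1]=mask[y0:y1,x0:x1]
    n,l,s,c=cv2.connectedComponentsWithStats(m.astype(np.uint8))
    k=1+np.argmax(s[1:,4]);cn=max(cv2.findContours((l==k).astype(np.uint8),0,1)[0],key=len)
    r=cv2.minAreaRect(ray(d,cn[:,0],z)[:,:2].astype(np.float32))
    print(name,s[k],np.round(r[0],4),np.round(r[1],4),r[2])
low=(hsv[...,1]<90).astype(np.uint8)
rep(low,(265,190,325,275),.043,"dish")
rep(low,(165,185,218,270),.053,"basket")
rep(low,(355,210,412,262),.036,"scoop pan")
dark=(hsv[...,2]<130).astype(np.uint8)
rep(dark,(412,225,470,250),.045,"handle")
E
```

```text
cam [0.44982023 0.02229315 1.03315489]
dish [ 273  199   42   64 1832] [0.4913 0.1133] [0.1077 0.169 ] 87.5259780883789
basket [ 165  196   48   63 2113] [0.5012 0.3927] [0.1677 0.1263] 2.6172099113464355
scoop pan [ 360  218   52   38 1047] [ 0.4736 -0.1342] [0.1358 0.0961] 86.81018829345703
handle [415 236  42   8 231] [ 0.4645 -0.2643] [0.1082 0.0185] 89.75711059570312
```

View pics/c1.png

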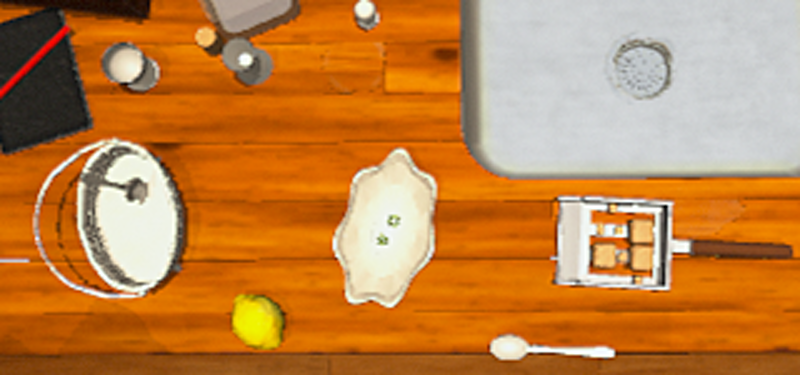

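Enlarged crop: the basket mouth is an ellipse centred near crop (131,217), and it and the dish (385,228) are both slightly tilted. The scoop pan spans crop (557..672, 198..290) and the handle (690,247)-(790,251). The sizes match those given: dish 108x169, pan 136x96, handle 108 long. Now I'll move up and look from close by with the wrist camera, over the basket and dish and then over the scoop.

```bash
cat >> h.py <<'E'
def toolR(yaw,pitch=0,flip=1):
    "scoop rotation -> tool rotation: tool z = -scoop z, tool x = flip*scoop y; pitch>0 nose down"
    S=(Ro.from_euler('z',yaw)*Ro.from_euler('y',pitch)).as_matrix()
    x=flip*S[:,1]; z=-S[:,2]
    return S, Ro.from_matrix(np.c_[x,np.cross(z,x),z]).as_rotvec()
E
python3 - <<'E'
from h import *
for f in (1,-1):
  for p,pit in (((.464,-.23,.016),0),((.464,-.23,.25),0),((.49,.02,.08),0),((.49,.2,.12),0),((.49,.20,.2),.8)):
    S,r=toolR(np.radians(86),pit,f); q=bot.inverse_kinematics(np.array(p),r); print(f,p,pit,None if q is None else np.round(q,2))
f=1
q=bot.inverse_kinematics(np.array((.46,-.2,.25)),toolR(1.5,0,1)[1])
if q is None or abs(q[5])>2.6: f=-1
print("flip",f)
S,r=toolR(np.radians(86),0,f)
for i,p in enumerate(((.45,.30,.30),(.46,-.16,.25))):
    bot.goto(np.array(p),r)
    d=bot.read_camera("wrist"); cv2.imwrite(f"pics/w{i}.png",d["pixels"]); np.savez(f"w{i}.npz",**d)
    print(-d["R"].T@d["t"],d["R"][2],d["fx"])
d=bot.read_camera("top");cv2.imwrite("pics/t1.png",d["pixels"])
print(bot.current_clock())
E
python3 -c "
import cv2,numpy as np
cv2.imwrite('pics/w01.png',cv2.resize(np.hstack([cv2.imread('pics/w0.png'),cv2.imread('pics/w1.png')]),None,fx=.625,fy=.625,interpolation=cv2.INTER_AREA))"
```

```text
1 (0.464, -0.23, 0.016) 0 [-0.69  0.27  1.9   0.    0.97  2.52]
1 (0.464, -0.23, 0.25) 0 [-0.69 -0.01  1.71  0.    1.45  2.52]
1 (0.49, 0.02, 0.08) 0 None
1 (0.49, 0.2, 0.12) 0 [ 0.16  0.13  1.82 -0.    1.19 -2.91]
1 (0.49, 0.2, 0.2) 0.8 [ 0.52  0.48  1.42 -0.65  1.72 -2.49]
-1 (0.464, -0.23, 0.016) 0 [-0.69  0.27  1.9  -0.    0.97 -0.62]
-1 (0.464, -0.23, 0.25) 0 [-0.69 -0.01  1.71 -0.    1.45 -0.62]
-1 (0.49, 0.02, 0.08) 0 [-0.21  0.09  1.95 -0.    1.1  -0.14]
-1 (0.49, 0.2, 0.12) 0 [ 0.16  0.13  1.82 -0.    1.19  0.23]
-1 (0.49, 0.2, 0.2) 0.8 [ 0.52  0.48  1.42 -0.65  1.72  0.66]
flip 1
[0.44504341 0.21786391 0.46961838] [ 0.02031101  0.29062896 -0.95662023] 359.5411914276177
[ 0.45526389 -0.24225518  0.41977363] [ 0.02053789  0.29063274 -0.95661424] 359.5411914276177
6.825
```

View pics/w01.png

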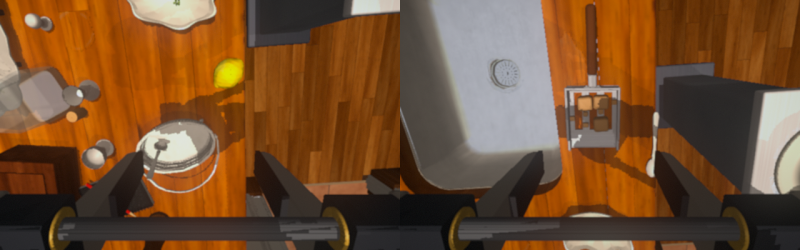

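In the wrist pair, the left picture shows the basket at full-res (285,235), with the wire towards its lower side, which is +y. The right one shows the scoop with its handle vertical at column ~304, rows 10–120, and its pan at columns 264–350, rows 140–240. The flip −1 wrist is the one that can reach every pose. Now the refined numbers.

Run:
```python
from h import *
w0,w1=[dict(np.load(f"w{i}.npz")) for i in(0,1)]
d=bot.read_camera("top")
def comp(m,box):
    x0,y0,x1,y1=box;k=np.zeros(m.shape,np.uint8);k[y0:y1,x0:x1]=m[y0:y1,x0:x1]
    n,l,s,c=cv2.connectedComponentsWithStats(k);j=1+np.argmax(s[1:,4]);return (l==j).astype(np.uint8),s[j]
def hsv(d): return cv2.cvtColor(d["pixels"],cv2.COLOR_BGR2HSV)
# handle, wrist
h=hsv(w1); m,s=comp(((h[...,2]<115)).astype(np.uint8),(288,0,322,128)); print("handle",s)
ys,xs=np.nonzero(m)
for z in(.05,):
    P=ray(w1,np.c_[xs,ys],z)[:,:2];e=np.linalg.eigh(np.cov(P.T))[1][:,1];e*=np.sign(e[1])
    print(" c",P.mean(0),"yext",P[:,1].min(),P[:,1].max(),"yaw",np.degrees(np.arctan2(e[1],e[0])))
m,s=comp((h[...,1]<80).astype(np.uint8),(255,136,360,245)); print("pan",s)
cn=max(cv2.findContours(m,0,1)[0],key=len)[:,0]; r=cv2.minAreaRect(ray(w1,cn,.036)[:,:2].astype(np.float32));print(r)
# dish in top
h=hsv(d); m,s=comp((h[...,1]<90).astype(np.uint8),(265,190,325,275))
ys,xs=np.nonzero(m);P=ray(d,np.c_[xs,ys],.04)[:,:2];e=np.linalg.eigh(np.cov(P.T));print("dish",s,P.mean(0),np.degrees(np.arctan2(*e[1][::-1,1])),4*np.sqrt(e[0]))
# basket: bright white ellipse in top, w0
for n,dd,box in(("top",d,(165,185,218,262)),("w0",w0,(228,185,350,290))):
    h=hsv(dd); m,s=comp(((h[...,1]<80)&(h[...,2]>170)).astype(np.uint8),box)
    m=cv2.morphologyEx(m,cv2.MORPH_OPEN,np.ones((5,5),np.uint8))
    cn=max(cv2.findContours(m,0,1)[0],key=len); hull=cv2.convexHull(cn)[:,0]
    E=cv2.fitEllipse(ray(dd,hull,.053)[:,:2].astype(np.float32)*1000);print(n,s,E)
a=cv2.resize(w1["pixels"][100:260,240:370],None,fx=3,fy=3,interpolation=cv2.INTER_CUBIC)
b=cv2.resize(w0["pixels"][175:320,200:370],None,fx=2.4,fy=2.4,interpolation=cv2.INTER_CUBIC)
H=480;c=np.zeros((H,a.shape[1]+b.shape[1],3),np.uint8);c[:a.shape[0],:a.shape[1]]=a;c[:b.shape[0],a.shape[1]:]=b
cv2.imwrite("pics/w2.png",c);print(c.shape)
```

```text
handle [ 297    7   20  114 1895]
 c [ 0.46474228 -0.26982484] yext -0.3188098203142901 -0.21630137736204638 yaw 87.17192583785078
pan [ 263  136   90  105 5083]
((0.4733875095844269, -0.14030326902866364), (0.11848709732294083, 0.09561047703027725), 86.3880386352539)
dish [ 273  199   42   64 1831] [0.48698418 0.11148956] 166.73000391081814 [0.10325644 0.1674526 ]
top [ 165  196   46   63 1507] ((501.4716796875, 376.54736328125), (84.68561553955078, 141.83840942382812), 100.9629898071289)
w0 [ 228  207   88   54 3084] ((514.23388671875, 380.63909912109375), (74.41595458984375, 110.36986541748047), 79.63631439208984)
(480, 798, 3)
```

View pics/w2.png

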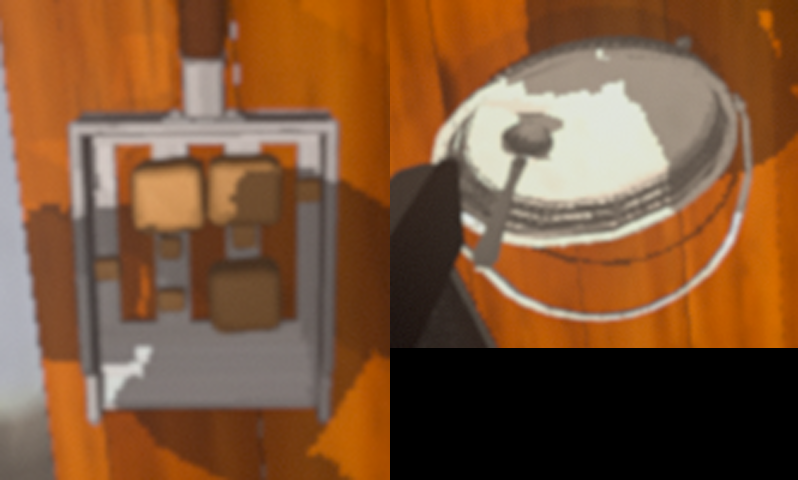

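The pan close-up shows all 5 bits: two on the wall lands and three between the slots. The 3 lumps are in the pan as well. The right half shows the basket rim, with left ≈(437,165), right ≈(742,100), top (600,38) and bottom (570,245) in the composite. I'll ray-cast these to settle the basket centre and scoop origin.

Run:
```python
from h import *
w0,w1=[dict(np.load(f"w{i}.npz")) for i in(0,1)]
d=bot.read_camera("top")
p=np.array([(437,165),(735,100),(600,40),(575,243)])
p=np.c_[(p[:,0]-390)/2.4+200,p[:,1]/2.4+175];print("w0 rim\n",ray(w0,p,.053).round(3))
p=np.array([(78,195),(186,225),(118,140),(148,296)])/2.5+(140,140);print("top rim\n",ray(d,p,.053).round(3))
g=lambda q:np.array(q)/3+(240,100)
print("lip",ray(w1,[g((105,408)),g((320,408))],.012).round(4)); print("wall back outer",ray(w1,[g((72,120)),g((338,118))],.036).round(4))
print("slot front ends",ray(w1,[g((140,321)),g((205,321))],.007).round(4),"back",ray(w1,[g((135,146)),g((245,142))],.007).round(4))
```

```text
w0 rim
 [[0.581 0.39  0.053]
 [0.423 0.365 0.053]
 [0.489 0.329 0.053]
 [0.513 0.441 0.053]]
top rim
 [[0.525 0.44  0.053]
 [0.492 0.323 0.053]
 [0.584 0.399 0.053]
 [0.417 0.361 0.053]]
lip [[ 0.5192 -0.0789  0.012 ]
 [ 0.4319 -0.073   0.012 ]]
wall back outer [[ 0.5158 -0.1983  0.036 ]
 [ 0.422  -0.1926  0.036 ]]
slot front ends [[ 0.502  -0.1134  0.007 ]
 [ 0.476  -0.1116  0.007 ]] back [[ 0.4974 -0.1835  0.007 ]
 [ 0.4553 -0.1822  0.007 ]]
```

Consistent results: scoop origin (0.4715, −0.147) with yaw 86.6°, dish (0.489, 0.1125) with its long axis at −13°, and basket (0.501, 0.383) with its long axis at about +12°. Next: grasp slightly forward on the grip, which reduces the moment, then lift and look.

```bash
cat >> h.py <<'E'
OFF=np.array([-.098,0,.0175])   # TCP in scoop frame
def pose(o,yaw,pitch=0,piv=(0,0,0)):
    "TCP pose so that scoop-frame point piv is at world o"
    S,r=toolR(np.radians(yaw),np.radians(pitch),-1)
    return np.array(o)+S@(OFF-np.array(piv)),r
E
python3 - <<'E'
from h import *
o=np.array([.4715,-.147,0])
bot.set_gripper(.6)
p,r=pose(o+[0,0,.10],86.6); bot.goto(p,r)
p,r=pose(o,86.6); bot.line_to(p,r,.12)
bot.set_gripper(0.0,60); print("open",bot.current_opening(),bot.current_contact_force().round(2))
p,r=pose(o+[0,0,.07],86.6); bot.line_to(p,r,.08); bot.hold(.3)
print(bot.current_contact_force().round(2),bot.current_ft_torque().round(2),bot.current_ee_pos(),p,bot.current_clock())
a=bot.read_camera("wrist");b=bot.read_camera("scene")
np.savez("w3.npz",**a)
cv2.imwrite("pics/g1.png",np.hstack([cv2.resize(a["pixels"],(480,300)),cv2.resize(b["pixels"][140:260,330:450],(300,300),interpolation=cv2.INTER_CUBIC)]))
E
```

```text
open 0.16996542670477663 [ 0.95  0.88 -0.26]
[-0.24 -0.47 -3.41] [-0.4   0.09  0.08] [ 0.46551344 -0.24467141  0.08714128] [ 0.46568798 -0.2448275   0.0875    ] 13.3583
```

View pics/g1.png

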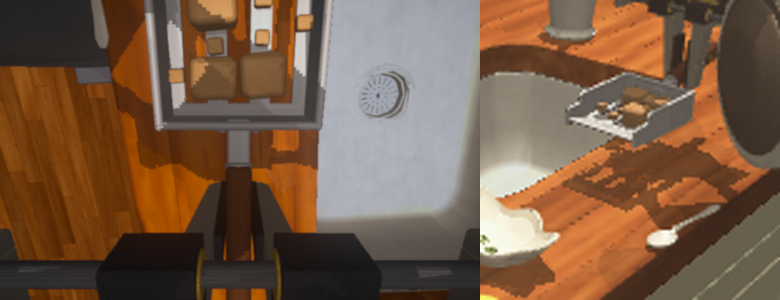

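Grasped: the jaws are at 15.6 mm, the load reads 3.4 N, and all 8 pieces are still in the pan. The pan's back wall is at wrist (207..429, ~171 full-res). I'll check the level by projection.

Run:
```python
from h import *
d=dict(np.load("w3.npz"))
from scipy.spatial.transform import Rotation as Ro
tp=bot.current_ee_pos();T=Ro.from_rotvec(bot.current_tool_rot()).as_matrix()
# tool: x=-scoop y, z=-scoop z -> scoop x = y_s x z_s
Sy=-T[:,0];Sz=-T[:,2];S=np.c_[np.cross(Sy,Sz),Sy,Sz]
o=tp-S@OFF;print("tilt of scoop x",S[:,0])
for n,q in(("back out top",[(-.047,.047,.036),(-.047,-.047,.036)]),("slot back ends",[(-.036,.0355,.007),(-.036,-.0355,.007)]),("tang/grip front",[(-.066,.008,.041),(-.066,-.008,.041)])):
    print(n,proj(d,o+np.array(q)@S.T).round(1).tolist())
for pit in(2,4): # sag about grip, nose down
    P=Ro.from_euler('y',pit,degrees=True).as_matrix();g=np.array([-.098,0,.0365])
    q=np.array([(-.047,.047,.036),(-.036,.0355,.007)]);print(pit,proj(d,o+((q-g)@P.T+g)@S.T).round(1).tolist())
cv2.imwrite("pics/g2.png",cv2.resize(d["pixels"][0:200,190:450],None,fx=3,fy=3,interpolation=cv2.INTER_CUBIC))
```

```text
tilt of scoop x [5.93601278e-02 9.98236614e-01 1.92199650e-04]
back out top [[205.6, 170.1], [425.5, 170.3]]
slot back ends [[244.3, 136.4], [387.5, 136.5]]
tang/grip front [[296.9, 216.0], [334.2, 216.1]]
2 [[206.9, 169.4], [245.3, 138.0]]
4 [[208.1, 168.8], [246.2, 139.8]]
```

View pics/g2.png

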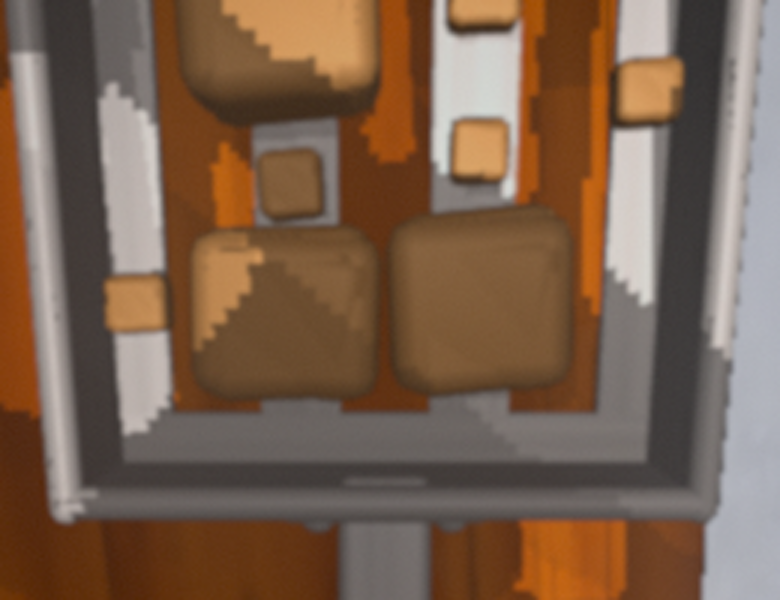

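The scoop is level in the grip: slot ends are seen at row 137 against 136.4 predicted, and the back wall at 172 against 170. Now carry it over the dish, yaw to 77° to match the dish axis, and shake.

```bash
cat >> h.py <<'E'
D=np.array([.489,.1125,.058]); DY=77
def shake(n,v=.17,a=.0225,c=D):
    S,_=toolR(np.radians(DY),0,-1); s=1
    for k in range(n):
        p,r=pose(c+s*a*S[:,1],DY); bot.line_to(p,r,v if k else .1); s=-s
    p,r=pose(c,DY); bot.line_to(p,r,.06)
E
python3 - <<'E'
from h import *
p,r=pose([.475,-.06,.075],82); bot.line_to(p,r,.12)
p,r=pose(D+[0,0,.02],DY); bot.line_to(p,r,.15)
p,r=pose(D,DY); bot.line_to(p,r,.06)
t=bot.current_clock(); shake(9); print(t,bot.current_clock())
a=bot.read_camera("wrist");b=bot.read_camera("top");s=bot.read_camera("scene")
np.savez("w4.npz",**a)
f=lambda x,w,h:cv2.resize(x,(w,h),interpolation=cv2.INTER_CUBIC)
cv2.imwrite("pics/s1.png",np.hstack([f(a["pixels"][0:200,190:450],390,300),f(b["pixels"][190:280,265:385],400,300)]))
cv2.imwrite("pics/s1s.png",s["pixels"])
E
```

```text
16.1333 20.3667
```

View pics/s1.png

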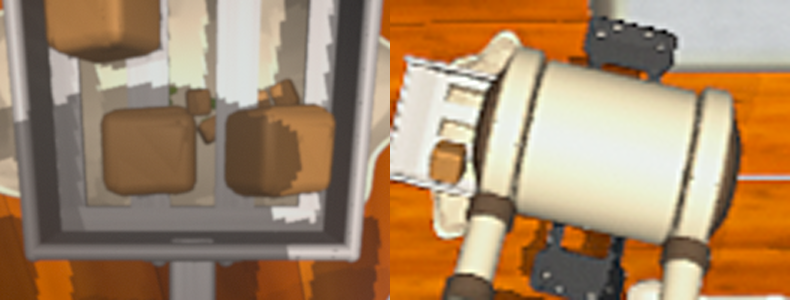

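The wrist view shows all lands clear where visible. Four bits lie in the dish, seen through the slots at (200,102), (208,128), (265,98) and (285,92). The fifth is not seen. I'll shake again, then look from both stroke ends to find it.

Run:
```python
from h import *
shake(8,.19)
f=lambda x,w,h:cv2.resize(x,(w,h),interpolation=cv2.INTER_CUBIC)
S,_=toolR(np.radians(DY),0,-1); ims=[]
for off in ((0,.03),(0,-.03)):
    p,r=pose(D+S@[off[0],off[1],0],DY); bot.line_to(p,r,.06)
    a=bot.read_camera("wrist"); ims.append(f(a["pixels"][0:200,190:450],390,300))
s=bot.read_camera("scene")["pixels"]
p,r=pose(D+[0,0,.055],DY); bot.line_to(p,r,.08)
a=bot.read_camera("wrist"); ims.append(f(a["pixels"][0:200,190:450],390,300)); ims.append(f(s[150:270,270:426],390,300))
cv2.imwrite("pics/s2.png",np.vstack([np.hstack(ims[:2]),np.hstack(ims[2:])])); print(bot.current_clock())
```

```text
27.0333
```

View pics/s2.png

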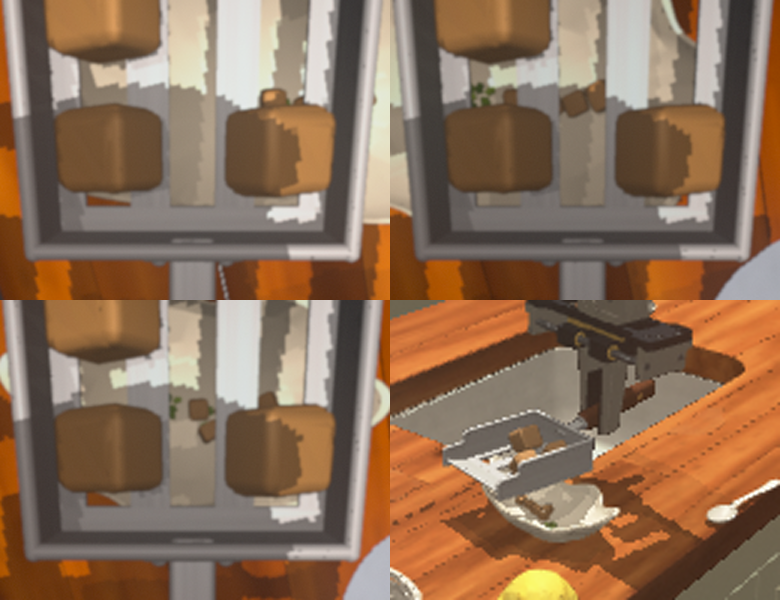

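No bits show in any visible part of the pan, and the dish shows 4 bits through the slots. The fifth is probably hidden from view. I'll move level to the pre-pour position, where the dish is uncovered and the slots show other background, and look once more before tipping.

```bash
cat >> h.py <<'E'
B=np.array([.501,.383,0]); BY=102; LIP=(.069,0,.012)
bd=np.array([np.cos(np.radians(BY)),np.sin(np.radians(BY)),0])
E
python3 - <<'E'
from h import *
for pit in(0,30,48):
    p,r=pose(B-.022*bd+[0,0,.07],BY,pit,LIP); q=bot.inverse_kinematics(p,r); print(pit,p.round(3),None if q is None else np.round(q,2))
p,r=pose(B-.06*bd+[0,0,.125],BY,0,LIP); bot.line_to(p,r,.13)
f=lambda x,w,h:cv2.resize(x,(w,h),interpolation=cv2.INTER_CUBIC)
a,s,t=[bot.read_camera(n)["pixels"] for n in("wrist","scene","top")]
cv2.imwrite("pics/b1.png",np.vstack([np.hstack([f(a[0:200,190:450],390,300),f(t[180:280,180:310],390,300)]),f(s[150:300,200:590],780,300)])); print(bot.current_clock())
E
```

```text
0 [0.54  0.198 0.076] [ 0.14  0.31  1.71 -0.    1.12 -0.07]
30 [0.535 0.223 0.158] [ 0.46  0.38  1.53 -0.51  1.4   0.38]
48 [0.528 0.256 0.198] [ 0.62  0.54  1.36 -0.75  1.63  0.52]
28.6083
```

View pics/b1.png

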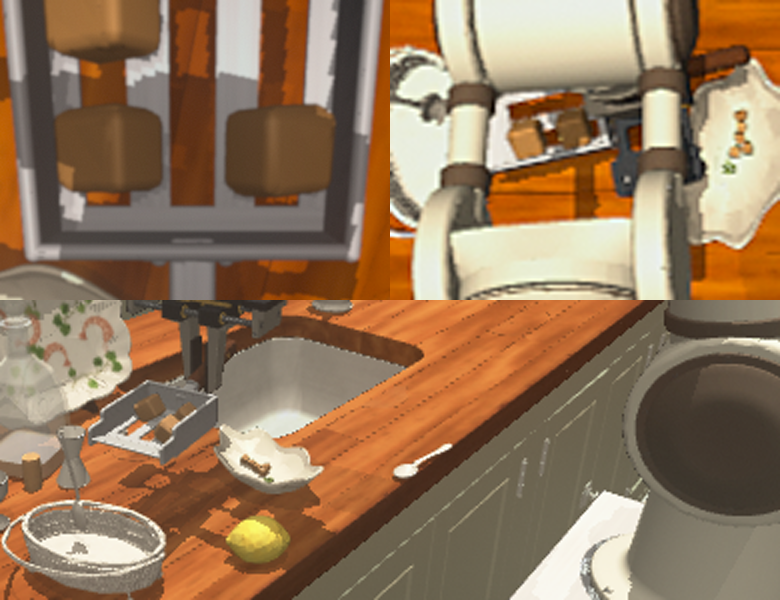

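Every slot and land is clear and only the 3 lumps are in the pan. The dish shows a cluster of about five bits (composite (735–745,115–155)), and nothing is spilled on the worktop. Now pour.

Run:
```python
from h import *
L=B-.022*bd
p,r=pose(L+[0,0,.095],BY,0,LIP); bot.line_to(p,r,.08)
for pit,z,v in((10,.09,.08),(20,.082,.08),(28,.072,.08),(32,.07,.05),(35,.07,.03),(38,.07,.03),(41,.07,.03),(44,.07,.04),(46,.07,.05)):
    p,r=pose(L+[0,0,z],BY,pit,LIP); bot.line_to(p,r,v)
bot.hold(.5)
f=lambda x,w,h:cv2.resize(x,(w,h),interpolation=cv2.INTER_CUBIC)
a,s,t=[bot.read_camera(n)["pixels"] for n in("wrist","scene","top")]
cv2.imwrite("pics/p1.png",np.vstack([np.hstack([f(a[0:400,:],390,300),f(t[180:280,150:280],390,300)]),f(s[170:330,180:388],780,600)[:300]])); print(bot.current_clock(),bot.current_contact_force().round(2),bot.current_opening())
```

```text
33.525 [ 0.02 -0.13 -2.92] 0.16959620746682855
```

View pics/p1.png

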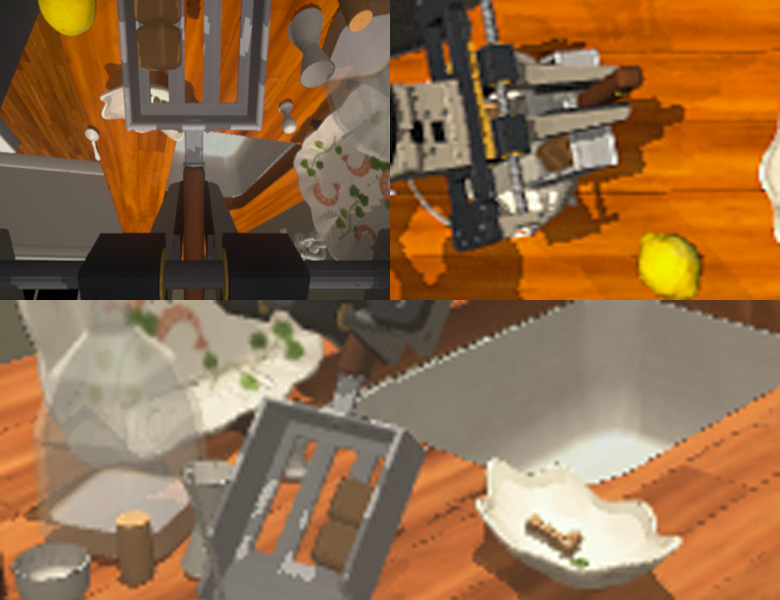

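One lump has gone out. Two are still stacked over the right slot by the wall (composite wrist (158,20–45), scene (345,500) and (340,545)). I'll tilt further with a small sideways jiggle. To check emptiness by numbers, I'll measure colour saturation on the steel lands.

```bash
cat >> h.py <<'E'
def lands():
    "saturated (sugar-coloured) fraction on steel lands, per camera, per x-band; lists of (x mm, frac)"
    T=Ro.from_rotvec(bot.current_tool_rot()).as_matrix();Sy=-T[:,0];Sz=-T[:,2];S=np.c_[np.cross(Sy,Sz),Sy,Sz]
    o=bot.current_ee_pos()-S@OFF
    for n in("wrist","scene"):
        d=bot.read_camera(n);h=cv2.cvtColor(d["pixels"],cv2.COLOR_BGR2HSV)
        print(n)
        for y in(-39,-14,14,39):
            X=np.arange(-42,64,5);out=""
            for x in X:
                z=7 if x<46 else 7+(x-46)*.268
                u,v=proj(d,o+S@(np.array([x,y,z])/1e3))[0].round().astype(int)
                out+=("S" if h[v,u,1]>95 else ".") if 0<=u<640 and 0<=v<400 else " "
            print(f" y{y:4d} {out}")
E
python3 - <<'E'
from h import *
L=B-.022*bd; print(bot.inverse_kinematics(*pose(L+[0,0,.072],BY,54,LIP)))
lands()
S,_=toolR(np.radians(BY),0,-1)
for pit in(50,53):
    for k in(1,-1,1,-1,0):
        p,r=pose(L+.006*k*S[:,1]+[0,0,.072],BY,pit,LIP); bot.line_to(p,r,.12)
bot.hold(.4); lands(); print(bot.current_clock(),bot.current_contact_force().round(2))
E
```

```text
[ 0.66851296  0.60688116  1.29776869 -0.82289718  1.71740818  0.54302073]
wrist
 y -39 ..............        
 y -14 ..............        
 y  14 ......SSSSSSSS        
 y  39 ......SSSSSSSS        
scene
 y -39 ......................
 y -14 ......................
 y  14 ......SSSSSSSSSS......
 y  39 ......................
wrist
 y -39 ..............        
 y -14 ..............        
 y  14 ..............        
 y  39 ..............        
scene
 y -39 ......................
 y -14 ......................
 y  14 ......................
 y  39 ......................
36.6417 [ 0.07  0.96 -1.97]
```

The lands are empty in both views. Retract, level, carry back over the dish, and check the count of lumps in the basket and the scoop's level before setting it down.

Run:
```python
from h import *
L=B-.022*bd
p,r=pose(L+[0,0,.105],BY,53,LIP); bot.line_to(p,r,.08); print(bot.current_contact_force().round(2))
for pit,b in((30,.035),(0,.06)):
    p,r=pose(B-b*bd+[0,0,.125],BY,pit,LIP); bot.line_to(p,r,.13)
lands()
p,r=pose([.488,.09,.11],90); bot.line_to(p,r,.15)
p,r=pose([.4715,-.147,.06],86.6); bot.line_to(p,r,.18)
a=bot.read_camera("wrist");np.savez("w5.npz",**a)
w3=dict(np.load("w3.npz"))["pixels"]; f=lambda x,w,h:cv2.resize(x,(w,h),interpolation=cv2.INTER_CUBIC)
# level: compare pan back-wall/tang region with the first lift picture
A,Bb=[cv2.cvtColor(i[120:200,195:440],cv2.COLOR_BGR2GRAY).astype(np.float32) for i in(w3,a["pixels"])]
print("shift",cv2.phaseCorrelate(A,Bb,cv2.createHanningWindow(A.shape[::-1],cv2.CV_32F)))
s,t=[bot.read_camera(n)["pixels"] for n in("scene","top")]
np.savez("st.npz",s=s,t=t)
for x,y0,y1,x0,x1 in((s,230,310,190,300),(t,180,270,150,320)): pass
print(bot.current_clock(),bot.current_contact_force().round(2),bot.current_opening())
```

```text
[-0.02  1.01 -2.75]
wrist
 y -39 ..............        
 y -14 ..............        
 y  14 ..............        
 y  39 ..............        
scene
 y -39 ......................
 y -14 ......................
 y  14 ......................
 y  39 ......................
shift ((-0.24228851652684114, 0.09277535805260584), 0.7207304112911225)
41.85 [-0.04  0.85 -2.87] 0.16889998061901373
```

The scoop hasn't slipped (0.2 px shift against the first lift). Set it down, release, retreat and take the last picture.

Run:
```python
from h import *
o=np.array([.4715,-.147,0])
p,r=pose(o+[0,0,.008],86.6); bot.line_to(p,r,.08)
for z in(.004,.002,.001,0,-.001):
    p,r=pose(o+[0,0,z],86.6); bot.line_to(p,r,.02); F=bot.current_contact_force(); print(z,F.round(2))
    if F[2]>0: break
bot.set_gripper(.5); print(bot.current_opening())
p,r=pose(o+[0,0,.12],86.6); bot.line_to(p,r,.12)
p,r=pose([.40,-.22,.2],86.6); bot.line_to(p,r,.15); bot.hold(.5)
s,t=[bot.read_camera(n)["pixels"] for n in("scene","top")]
f=lambda x,w,h:cv2.resize(x,(w,h),interpolation=cv2.INTER_CUBIC)
cv2.imwrite("pics/e1.png",np.vstack([f(t[140:290,140:460],800,300 if 0 else 375)[:300+75],np.hstack([f(s[225:315,195:315],300,225),f(s[140:290,300:633],500,225)])])); print(bot.current_clock())
```

```text
0.004 [-0.4  -0.16 -2.41]
0.002 [-0.05  0.03 -2.82]
0.001 [ 0.48  0.47 -2.36]
0 [-0.47 -0.52  0.04]
0.49828537299871184
47.125
```

View pics/e1.png

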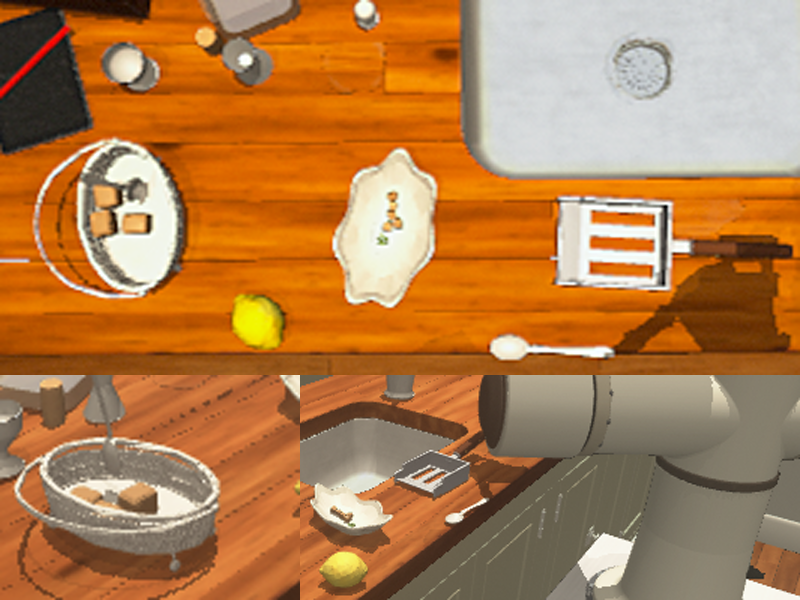

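The final picture shows three lumps in the basket at (103,195), (103,222) and (138,223), and the bits in the dish at (390,195–228). The scoop is empty and upright at its old place. The basket, jigger and egg cup have not moved.

```bash
python3 -c "
from workcell import bot
bot.job_done();print(bot.current_clock())"
```

```text
the job is handed in; nothing more can be done
the job is handed in; nothing more can be done
```

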